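# Hang a two-way radio from its studs and stand it in the empty charger

## Robot

A 6-joint arm with a two-finger parallel gripper is mounted at the origin on the work surface. World frame = base frame: x ahead of the robot, y to its left, z up, the work surface at z = 0. Lengths are in m, angles in rad, forces in N, time in s.
With the tool pointing down it reaches from about 0.35 to 0.85 m from the base axis. Payload 8.1 kg.
Tool frame: the origin (TCP) lies on the mounting face of the last link; the fingertips stand 186 mm ahead of it and the grasp point (between the pads) lies 167 mm ahead of it; z points along the fingers, y is the line along which they close (so a half turn about z gives the same grasp; the last joint's range is limited). The gripper opens to 93 mm and grips with 3 to 60 N. Pads are 15 mm wide; open, the fingers measure 128 mm over their backs; the gripper's body (75 mm by 188 mm) begins 65 mm behind the grasp point.
Start: joints at [1.145, 0.13, 1.488, -0, 1.523, -0.085], TCP at [0.201, 0.566, 0.405] pointing down, gripper open.
Joint ranges: [-2.96, 2.96], [-0.89, 2.26], [0.02, 2.5], [-1.34, 4.48], [0, 2.73], [-2.66, 2.66]. Speed limits (rad/s): [2.39, 2.39, 2.79, 3.14, 3.14, 3.14].

## Interface

Orientations are given as a rotation vector (axis times angle).
In Python, from plant import * gives the robot as it stands. The module is installed in compiled form; this text tells all that it offers.
- The arm moves only by the tool arm_command, never from a script. Its argument "increments" is a list of rows, each a list of 6 numbers: the shift along the tool's x, y, z in units of 0.2 m (1.0 is 0.2 m), then the turn, a rotation vector about the tool's x, y, z in units of pi rad (1.0 is pi rad). A call has exactly 5 rows; each row is the pose to reach, as a shift and turn from the pose commanded when the call began, along the tool's axes at that moment, turning the shorter way round; what a row does not reach only later rows make up. A row lasts 1/8 s, in which the tool goes at most 62.5 mm and 10.7 degrees, less where a joint would pass 70% of its speed; a pose out of reach is approached as far as the arm can. A call with a number of a shift or a turn outside -1 to 1 is refused whole. A call with a gripper value outside its range is refused whole. "fingers" is the closure, from -1 (fully open) to 1 (shut), set as the call begins (left out, the last holds). The fingers move at their own pace and stop on an object; "force" is the grip in N (left out, the last holds). Time passes only in rows, so rows that repeat a pose let the fingers close, or fill a call up. It gives the time, the measured TCP pose, the force, the opening and the grip force at its end, in the units of the state.
- read_state(): the state, without advancing time (a new reading comes with each control period).
- read_camera(name): name is "scene" or "side" or "wrist"; returns a dict with "image" (400x640x3 uint8, red, green, blue), "fx", "fy", "cx", "cy" (pixels), "T" (4x4, takes a point from camera to world coordinates). Camera axes: x right, y down, z forward; pixel columns grow to the right and rows downward; lengths in m; the calibration is good to about 2 mm. A picture is of the moment at which its call begins. There is no depth.
- close_job(): hands the job in; it is judged then, once.
The state is a dict: "t": time; "q": joint angles; "dq": joint speeds; "joint_torque": joint torques, N m; "tool_pos": TCP position; "orientation": TCP orientation; "force": force on the tool from outside, world axes, zero at the start; "wrist_torque": the same for the moment, N m; "opening": finger opening in m; "gripper_force": force on a finger pad.
Only numpy, scipy, OpenCV 4.12 (cv2) and the standard library are available. Lean on these libraries where they do the work, as an engineer would, in place of code of your own. Each camera call takes 0.05 s, during which the arm holds its last target. There are 200 camera calls.

## Task

One two-way radio lies on its back on the charging table. Pick it up by the two small steel studs on its sides, let it swing down between your eased fingers, clear above the table, until it hangs base down, grip it firmly again, then stand it base down, fully home, in the empty charger and let go. Leave the radio that already stands in the other charger alone.

Things in the scene. Friction and masses are not known exactly. Their poses are not given: they have to be found in the camera images.
- radio: The loose black two-way radio, about 0.36 kg: 112 mm long (x), 50 wide (y), 38 thick (z). It lies on its back: z (front face with grey grille and green window) up, x level towards the aerial end. Origin: centre of its back face, on the table. A stubby aerial (12 mm thick, 24 long) and a 10 mm knob stand on the +x end. The -x end is the base, heavy with the battery.
- radio_studs (a point): Midpoint between the radio's two flat steel studs, 6 mm in diameter, one on each side (+y, -y), 4 mm proud: 58 mm over both. From its origin: x +42, z +19 mm; 98 mm from the base end; centre of mass 52 mm off towards the base. Gripped hard here it stays nearly level; eased to 15 N a finger it swings about the studs to hang within 17 degrees, at 5 N within 6; under about 2 N it drops.
- charger: The empty charger, screwed down: grey block 98 mm (x) by 110 mm (y), 55 high, open pocket in its top. Origin: centre of its underside, z up. Pocket: floor at 10 mm; 44 (x) by 56 mm (y) up to 32 mm, then flared outwards 15 mm a side up to the rim at 55 mm. The radio's width goes along the charger's y, front either way. Its twin on the other side of the table holds the parked radio; sides vary.
- parked_radio: A radio of the same kind already standing, aerial up, in the other charger: a bystander. Origin: centre of its base end, z up; its top is about 0.15 m above the table.

How it is judged:
By the outcome, as a careful person would: the job done as asked, in the order asked, and still so for the second after the job is handed in, with the robot touching nothing.
It also fails if it takes over 58 s, if anything falls off the work surface, if the arm or the gripper's body presses on something with over 40 N, if the wrist force passes 120 N, or if a joint passes its speed limit or range.

## Working session

There is one attempt and no reset: what is moved stays moved. The work goes in short steps, Python scripts to look and compute and a tool call to move; the robot and the scene stay as the last step left them, time stands still between calls to the robot, and variables do not carry over. Pictures are saved under pics/ and viewed, at most 11 in all, crops included, and the job is handed in when it is done.

Besides the shell and the picture viewer there is one more tool, called as name([rows], argument=value, ...), one row to a line, values as JSON. arm_command: Moves the arm, as the interface text tells. Shifts and turns lie within -1 to 1; 1 stands for 0.2 m of shift or pi rad of turn. Its arguments: {"type":"object","properties":{"increments":{"type":"array","items":{"type":"array","items":{"type":"number","minimum":-1,"maximum":1}}},"fingers":{"type":"number"},"force":{"type":"number"}},"required":["increments"]}

```bash
mkdir -p pics
python3 - <<'E'
from plant import *
import cv2,numpy as np,pickle
s=read_state();print(s['t'],s['tool_pos'],s['orientation'],s['opening'])
d={n:read_camera(n) for n in("scene","side","wrist")}
pickle.dump(d,open('c0.pkl','wb'))
for n in d:
    print(n,d[n]['fx'],d[n]['cx'],d[n]['cy'],np.round(d[n]['T'],3).tolist())
    cv2.imwrite(f'pics/{n}0.png',d[n]['image'][:,:,::-1])
E
```

```text
0.0 [0.20042137 0.56530631 0.40370718] [-5.32560711e-01 -3.09566842e+00  2.75720688e-03] 0.09313607239685555
scene 462.999569564305 317.37068146691297 194.01275924649494 [[-0.818, 0.452, -0.356, 0.872], [0.575, 0.643, -0.506, 0.45], [0.0, -0.618, -0.786, 0.742], [0.0, 0.0, 0.0, 1.0]]
side 405.4176826364505 318.75352205325675 205.30566684044035 [[-0.903, -0.306, 0.302, 0.335], [-0.43, 0.637, -0.64, 0.484], [0.003, -0.708, -0.706, 0.574], [0.0, 0.0, 0.0, 1.0]]
wrist 324.9901691134762 315.82792046930393 202.00711060434998 [[0.334, 0.905, 0.264, 0.126], [0.943, -0.321, -0.094, 0.59], [-0.001, 0.28, -0.96, 0.383], [0.0, 0.0, 0.0, 1.0]]
```

View pics/scene0.png

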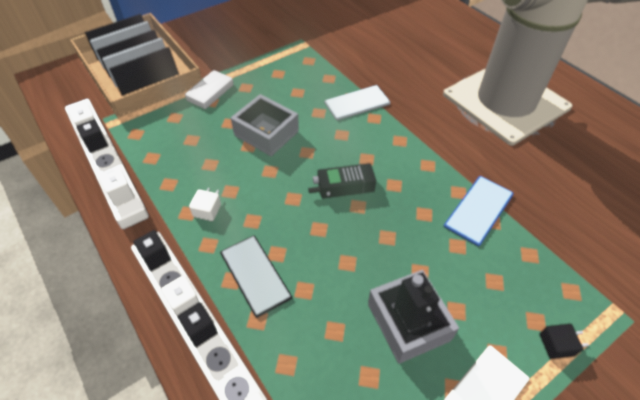

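View pics/wrist0.png

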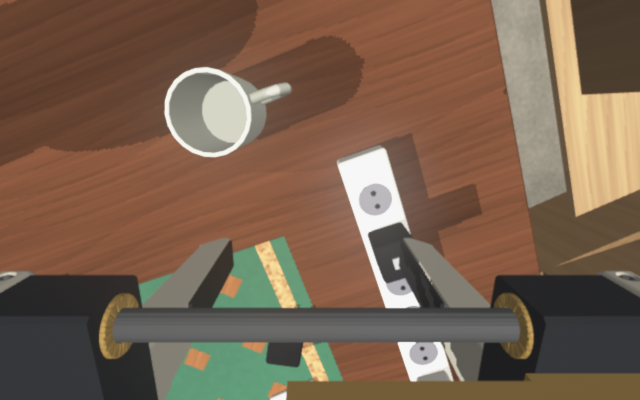

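View pics/side0.png

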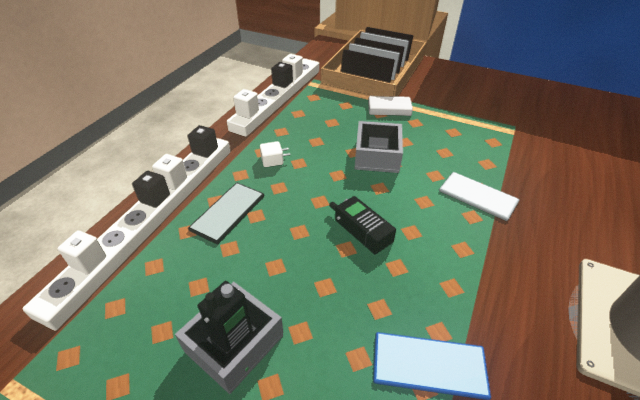

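The scene view shows the loose radio at about (345,181), with its aerial end at (312,188). The empty charger is at (265,122) and the parked radio at (412,310). In the side view they are at (365,224), (380,145) and (228,325). The wrist view shows neither the loose radio nor the empty charger yet. Next: rough positions, plus an enlarged crop.

```bash
cat > h.py <<'E'
import numpy as np,cv2,pickle
from scipy.spatial.transform import Rotation as R
def ray(c,p):
    d=c['T'][:3,:3]@np.array([(p[0]-c['cx'])/c['fx'],(p[1]-c['cy'])/c['fy'],1]);return c['T'][:3,3],d/np.linalg.norm(d)
def plane(c,p,z):
    o,d=ray(c,p);return o+d*(z-o[2])/d[2]
def tri(*cp):
    A=np.zeros((3,3));b=np.zeros(3);L=[ray(c,p) for c,p in cp]
    for o,d in L:
        M=np.eye(3)-np.outer(d,d);A+=M;b+=M@o
    x=np.linalg.solve(A,b)
    return x,max(np.linalg.norm((np.eye(3)-np.outer(d,d))@(x-o)) for o,d in L)
def proj(c,X):
    p=c['T'][:3,:3].T@(np.asarray(X)-c['T'][:3,3]);return np.array([c['fx']*p[0]/p[2]+c['cx'],c['fy']*p[1]/p[2]+c['cy']])
def delta(tp,rv,pos,Rt):
    "row numbers from commanded pose (tp,rv) to pos,Rt"
    R0=R.from_rotvec(rv);return np.round(np.r_[R0.inv().apply(np.array(pos)-tp)/.2,(R0.inv()*Rt).as_rotvec()/np.pi],4)
E
python3 - <<'E'
from h import *
d=pickle.load(open('c0.pkl','rb'))
s,e=d['scene'],d['side']
print('radio',plane(s,(347,178),.038),plane(e,(366,222),.038))
print('aerial',plane(s,(310,190),.019),plane(e,(332,205),.019))
print('chg',plane(s,(265,118),.055),plane(e,(380,138),.055))
print('park',plane(s,(410,310),.055))
A=cv2.resize(s['image'][85:215,220:390],None,fx=4,fy=4,interpolation=cv2.INTER_CUBIC)[:,:,::-1]
cv2.imwrite('pics/cs.png',A)
A=cv2.resize(e['image'][110:260,315:425],None,fx=4,fy=4,interpolation=cv2.INTER_CUBIC)[:,:,::-1]
cv2.imwrite('pics/ce.png',A)
E
```

```text
radio [ 0.48175815 -0.002166    0.038     ] [0.4696201  0.00056455 0.038     ]
aerial [ 0.55089899 -0.03195272  0.019     ] [ 0.54976069 -0.03013674  0.019     ]
chg [ 0.53332755 -0.22884829  0.055     ] [ 0.52609107 -0.2303266   0.055     ]
park [0.57529572 0.28257924 0.055     ]
```

View pics/cs.png

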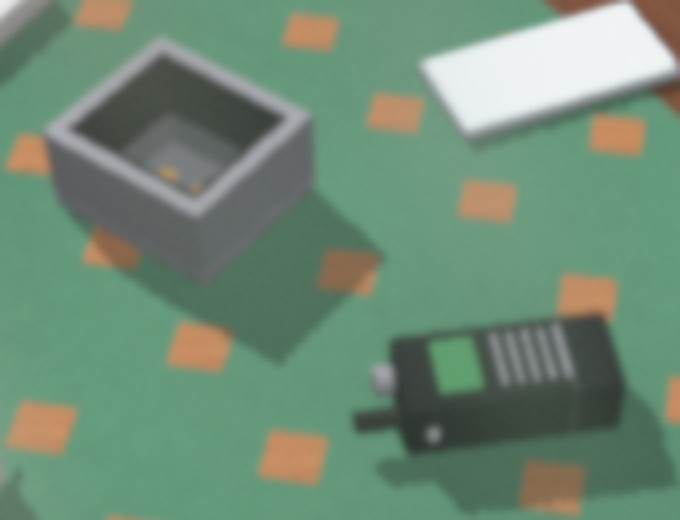

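View pics/ce.png

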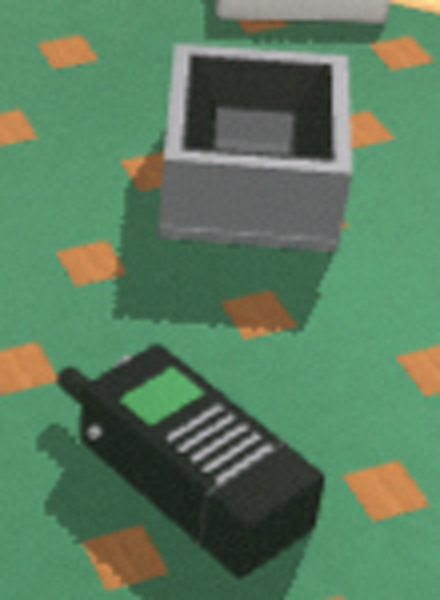

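The crops show the +y stud at scene crop (433,434) and side crop (93,432). The charger's outer rim corners are at scene crop (162,40), (48,130), (198,217), (312,120) and side crop (350,57), (175,45), (163,157), (350,170).

```bash
cat > m.py <<'E'
from h import *
d=pickle.load(open('c0.pkl','rb'))
s,e=d['scene'],d['side']
f=lambda p:(220+p[0]/4-.4,85+p[1]/4-.4)
g=lambda p:(315+p[0]/4-.4,110+p[1]/4-.4)
def t(a,b): return tri((s,f(a)),(e,g(b)))
x,r=t((433,434),(93,432));print('stud',x,r)
C=np.array([t(a,b)[0] for a,b in [((162,40),(350,57)),((48,130),(175,45)),((198,217),(163,157)),((312,120),(350,170))]])
print(C,C.mean(0)); print(np.linalg.norm(np.roll(C,-1,0)-C,axis=1))
ax=(C[1]+C[2]-C[0]-C[3]);print('yaw x',np.degrees(np.arctan2(ax[1],ax[0])));ay=(C[2]+C[3]-C[0]-C[1]);print(np.degrees(np.arctan2(ay[1],ay[0])))
# radio front corners: aerial end -y/+y, base +y/-y
P=np.array([t(a,b)[0] for a,b in [((392,342),(157,347)),((408,405),(82,402)),((622,385),(322,480))][:1]+[((400,395),(82,402))]])
print(P)
# green window
def win(c,x0,x1,y0,y1):
    h=cv2.cvtColor(c['image'],cv2.COLOR_RGB2HSV)[y0:y1,x0:x1]
    m=((h[...,0]>50)&(h[...,0]<75)&(h[...,2]>140)).astype(np.uint8)
    n,l,st,ce=cv2.connectedComponentsWithStats(m)
    print(st[1:],ce[1:]+[x0,y0])
win(s,320,347,166,187);win(e,343,368,198,217)
E
python3 m.py
```

```text
stud [ 0.52625392 -0.0049564   0.01860033] 0.00027023110610083754
[[ 0.4999611  -0.3065097   0.05212627]
 [ 0.59222279 -0.27047953  0.05671972]
 [ 0.5594817  -0.16894768  0.05611064]
 [ 0.46802739 -0.1998949   0.05491672]] [ 0.52992325 -0.23645795  0.05496834]
[0.09915388 0.10668209 0.09655592 0.11132953]
yaw x 20.030349779785944
107.26093219150577
[[ 0.51560413 -0.05576094  0.03410261]
 [ 0.53450127 -0.0187209   0.03080981]]
[[  0   0  13   2  18]
 [  8   4  12  12 114]] [[324.88888889 166.27777778]
 [333.56140351 175.69298246]]
[[  0   0   5   3   9]
 [ 16   0   9   7  34]
 [  3   4  19  14 141]] [[344.44444444 198.55555556]
 [364.38235294 199.94117647]
 [354.95035461 208.5248227 ]]
```

Run:
```python
from h import *
from plant import *
d=pickle.load(open('c0.pkl','rb'));st=read_state()
w=d['wrist'];R0=R.from_rotvec(st['orientation']);M=R0.as_matrix();print(np.round(M,3),st['q'])
Rc=M.T@w['T'][:3,:3];pc=M.T@(w['T'][:3,3]-st['tool_pos']);print(np.round(Rc,3),pc)
pickle.dump((Rc,pc),open('tc.pkl','wb'))
for yaw in (62,-118):
    y=np.array([np.cos(np.radians(yaw)),np.sin(np.radians(yaw)),0]);z=np.array([0,0,-1.]);x=np.cross(y,z)
    Rt=np.c_[x,y,z]; 
    o=np.array([0,0,.33])
    v=Rt@Rc@np.array([0,-0.15,1]); # aim slightly above centre
    c=Rt@pc+o; hit=c+v*(.03-c[2])/v[2]
    pos=np.array([.49,-.02,0])-[hit[0],hit[1],0]+o
    print(yaw,pos,delta(st['tool_pos'],st['orientation'],pos,R.from_matrix(Rt)), x)
```

```text
[[-0.942  0.334 -0.001]
 [ 0.334  0.942 -0.001]
 [ 0.    -0.001 -1.   ]] [ 1.14460646e+00  1.30988512e-01  1.48897583e+00 -3.77987072e-05
  1.52299112e+00 -8.53847946e-02]
[[ 0.    -0.96  -0.28 ]
 [ 1.    -0.     0.001]
 [-0.001 -0.28   0.96 ]] [ 0.07798104 -0.00164183  0.02089832]
62 [ 0.52601338 -0.03754189  0.33      ] [-2.5418e+00 -2.2965e+00  3.7270e-01 -4.0000e-04  0.0000e+00  4.7100e-02] [-0.88294759  0.46947156  0.        ]
-118 [ 0.45398662 -0.00245811  0.33      ] [-2.1437e+00 -2.2516e+00  3.7270e-01 -0.0000e+00 -7.0000e-04 -9.5290e-01] [ 0.88294759 -0.46947156  0.        ]
```

arm_command([
  [-0.2, -0.18, 0.02, 0, 0, 0],
  [-0.4, -0.36, 0.04, 0, 0, 0],
  [-0.6, -0.54, 0.06, 0, 0, 0],
  [-0.8, -0.72, 0.08, 0, 0, 0],
  [-0.9, -0.81, 0.1, 0, 0, 0],
])

```text
t: 0.78
tool_pos: [0.3168, 0.3506, 0.3844]
orientation: [0.535, 3.095, -0.001]
force: [-0.4, 1.2, 0.1]
opening: 0.0929
gripper_force: 0.0
```

arm_command([
  [-0.2, -0.18, 0.04, 0, 0, 0],
  [-0.4, -0.36, 0.08, 0, 0, 0],
  [-0.6, -0.54, 0.12, 0, 0, 0],
  [-0.8, -0.72, 0.16, 0, 0, 0],
  [-0.9, -0.81, 0.2, 0, 0, 0],
])

```text
t: 1.4
tool_pos: [0.4323, 0.1375, 0.3444]
orientation: [0.536, 3.095, -0.001]
force: [0.0, -0.1, 0.1]
opening: 0.0929
gripper_force: 0.0
```

arm_command([
  [-0.2, -0.18, 0.02, 0, 0, 0.01],
  [-0.4, -0.36, 0.04, 0, 0, 0.02],
  [-0.6, -0.54, 0.06, 0, 0, 0.03],
  [-0.74, -0.68, 0.07, 0, 0, 0.047],
  [-0.74, -0.68, 0.07, 0, 0, 0.047],
])

```text
t: 2.02
tool_pos: [0.526, -0.0401, 0.3301]
orientation: [-0.765, -3.046, 0.001]
force: [-1.1, 0.7, 0.4]
opening: 0.0931
gripper_force: 0.0
```

Run:
```python
from h import *
from plant import *
w=read_camera('wrist');s=read_state();print(s['t'],s['tool_pos'],s['orientation'])
pickle.dump((w,s),open('w1.pkl','wb'));cv2.imwrite('pics/w1.png',w['image'][:,:,::-1])
```

```text
2.075 [ 0.52554975 -0.03871239  0.33019435] [-7.62268587e-01 -3.04641836e+00 -1.82426576e-04]
```

View pics/w1.png

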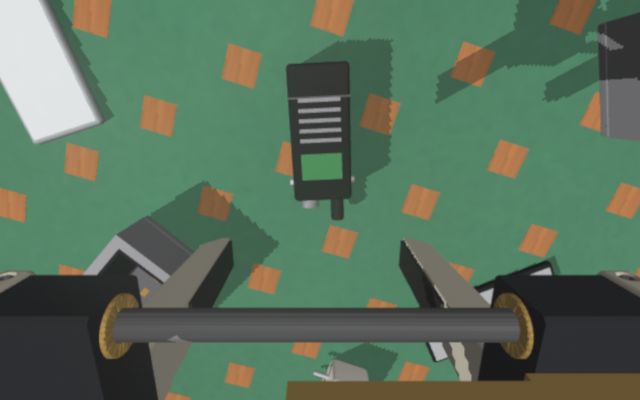

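The wrist view shows the radio centred near (320,130), base up, with its studs at about (292,182) and (352,179). The window is at (321,166).

Run:
```python
from h import *
w,s=pickle.load(open('w1.pkl','rb'))
d=pickle.load(open('c0.pkl','rb'))
I=w['image'];h=cv2.cvtColor(I,cv2.COLOR_RGB2HSV)
# grey stud pixels: low sat, bright
for x0,x1 in((284,297),(348,358)):
    sub=h[172:190,x0:x1];m=(sub[...,1]<60)&(sub[...,2]>100)
    yy,xx=np.nonzero(m);print(len(xx),xx.min()+x0,xx.max()+x0,yy.min()+172,yy.max()+172, xx.mean()+x0,yy.mean()+172)
# window and grille
m=((h[...,0]>50)&(h[...,0]<75)&(h[...,1]>90)&(h[...,2]>125)).astype(np.uint8)[145:185,295:346]
n,l,stt,ce=cv2.connectedComponentsWithStats(m);i=1+np.argmax(stt[1:,4]);print(stt[i],ce[i]+[295,145])
cn,_=cv2.findContours((l==i).astype(np.uint8),0,2);r=cv2.minAreaRect(cn[0]);B=cv2.boxPoints(r)+[295,145]
P=np.array([plane(w,b,.038) for b in B]);print(B);e=np.roll(P,-1,0)-P;print(np.degrees(np.arctan2(e[:,1],e[:,0])),np.linalg.norm(e,axis=1))
m=((h[...,1]<60)&(h[...,2]>110)).astype(np.uint8)[92:145,293:346]
n,l,stt,ce=cv2.connectedComponentsWithStats(m)
for i in range(1,n):
    if stt[i,4]>40:
        yy,xx=np.nonzero(l==i);k=np.polyfit(xx,yy,1);xa,xb=xx.min(),xx.max()
        a=plane(w,(xa+293,np.polyval(k,xa)+92),.038);b=plane(w,(xb+293,np.polyval(k,xb)+92),.038);v=b-a
        print('line',np.degrees(np.arctan2(v[1],v[0])),(a+b)/2,np.linalg.norm(v))
# dark body
m=(h[...,2]<70).astype(np.uint8)[55:225,275:365]
n,l,stt,ce=cv2.connectedComponentsWithStats(m);i=1+np.argmax(stt[1:,4]);print(stt[i]+[275,55,0,0,0])
l=l==i
for y in (70,80,90,110,130,150,160,170,190):
    xx=np.nonzero(l[y-55])[0]+275
    if len(xx): print(y,xx.min(),xx.max())
```

```text
26 290 293 178 185 291.5 181.46153846153845
27 351 354 175 182 352.48148148148147 178.37037037037038
[  7   9  40  26 967] [321.41158221 166.27921406]
[[301.29810953 154.85660458]
 [340.57169342 153.14905453]
 [341.63773346 177.66792297]
 [302.364151   179.37547302]]
[  64.28560907  -24.48751801 -115.66238642  153.57820283] [0.03278086 0.02087332 0.03348584 0.02090052]
line 64.7069264825502 [4.5215393e-01 2.3480187e-04 3.8000000e-02] 0.032693185468681926
line 64.58920273227376 [ 0.45959282 -0.00327653  0.038     ] 0.03378369146035171
line 63.940691032998295 [ 0.46683396 -0.00667001  0.038     ] 0.03324550709181762
line 64.08437706942658 [ 0.47389572 -0.01042848  0.038     ] 0.033530712443587525
line 63.954923509081624 [ 0.48114626 -0.01381843  0.038     ] 0.03298483951092157
[ 289   97   62  122 3801]
110 290 349
130 291 349
150 292 350
160 293 350
170 294 350
190 295 350
```

Run:
```python
from h import *
w,s=pickle.load(open('w1.pkl','rb'));d=pickle.load(open('c0.pkl','rb'))
a=(352.5,178.4);b=(291.5,181.5)
S=(d['scene'],(327.9,193.1));E=(d['side'],(337.9,217.6))
print(tri((w,a),S,E),tri((w,a),S),tri((w,a),E))
A=plane(w,a,.019);B=plane(w,b,.019);v=A-B;print(A,B,(A+B)/2,np.linalg.norm(v),np.degrees(np.arctan2(v[1],v[0])))
# also midline of window/lines vs studs
u=np.radians(-25.8);x=np.array([np.cos(u),np.sin(u)]);y=np.array([-x[1],x[0]])
L=np.array([[.45215,.000235],[.46683,-.00667],[.48115,-.01382]]);print('lat lines',L@y,'stud lat',((A+B)/2)[:2]@y)
mid=((A+B)/2)[:2]
yw=np.radians(64.2);yv=np.array([np.cos(yw),np.sin(yw),0]);z=np.array([0,0,-1.]);Rt=np.c_[np.cross(yv,z),yv,z]
for zz in (.29,.19):
    print(delta(s['tool_pos'],s['orientation'],[*mid,zz],R.from_matrix(Rt)))
```

```text
(array([ 0.52657919, -0.00452511,  0.01926731]), np.float64(0.0006845147413710615)) (array([ 0.52691364, -0.00438538,  0.02019018]), np.float64(0.0002113901742025611)) (array([ 0.52678609, -0.00460976,  0.01871137]), np.float64(0.0006183320192842544))
[ 0.5273484  -0.00454178  0.019     ] [ 0.50358915 -0.05496313  0.019     ] [ 0.51546878 -0.02975246  0.019     ] 0.05573880113316372 64.76952722352512
lat lines [0.19700132 0.19717381 0.19696904] stud lat 0.1975613466719869
[ 6.530e-02  1.580e-02  2.011e-01 -1.000e-04 -4.000e-04 -1.280e-02]
[ 6.47e-02  1.59e-02  7.01e-01 -1.00e-04 -4.00e-04 -1.28e-02]
```

arm_command([
  [0.065, 0.016, 0.05, 0, 0, -0.013],
  [0.065, 0.016, 0.2, 0, 0, -0.013],
  [0.065, 0.016, 0.35, 0, 0, -0.013],
  [0.065, 0.016, 0.45, 0, 0, -0.013],
  [0.065, 0.016, 0.45, 0, 0, -0.013],
], fingers=-1)

```text
t: 2.7
tool_pos: [0.5142, -0.0275, 0.239]
orientation: [-0.694, -3.06, -0.0]
force: [-0.4, 0.0, 0.8]
opening: 0.0928
gripper_force: 0.0
```

Run:
```python
from h import *
from plant import *
s=read_state();print(s['t'],s['tool_pos'],s['q'])
yw=np.radians(64.2);yv=np.array([np.cos(yw),np.sin(yw),0]);z=np.array([0,0,-1.]);Rt=np.c_[np.cross(yv,z),yv,z]
print(delta(s['tool_pos'],s['orientation'],[.5152,-.0298,.1895],R.from_matrix(Rt)))
```

```text
2.7 [ 0.51416303 -0.02753388  0.23899326] [-1.53212001e-01  5.10476393e-02  1.88736232e+00  3.17372113e-04
  1.20725364e+00 -1.27832708e+00]
[-0.0105 -0.0078  0.2474 -0.0003 -0.0013  0.0014]
```

arm_command([
  [-0.008, -0.005, 0.08, 0, 0, 0],
  [-0.008, -0.005, 0.16, 0, 0, 0],
  [-0.008, -0.005, 0.22, 0, 0, 0],
  [-0.008, -0.005, 0.247, 0, 0, 0],
  [-0.008, -0.005, 0.247, 0, 0, 0],
])

```text
t: 3.32
tool_pos: [0.5164, -0.0305, 0.1908]
orientation: [-0.697, -3.062, 0.0]
force: [-0.5, -0.3, 0.6]
opening: 0.0928
gripper_force: 0.0
```

Run:
```python
from h import *
from plant import *
c={n:read_camera(n) for n in('wrist','side')};s=read_state();print(s['t'],s['tool_pos'],s['orientation'],s['force'])
pickle.dump((c,s),open('w2.pkl','wb'))
a=c['wrist']['image'];b=c['side']['image'][160:280,290:450]
o=np.vstack([cv2.resize(a[:,:],(560,350)),cv2.resize(b,(333,250)).repeat(1,0) if 0 else cv2.copyMakeBorder(cv2.resize(b,(333,250),interpolation=2),0,0,0,227,0)])
cv2.imwrite('pics/w2.png',o[:,:,::-1])
for p in [.5152,-.0298,.0225],: print(proj(c['wrist'],p),proj(c['side'],p))
```

```text
3.425 [ 0.51684411 -0.03058108  0.19168196] [6.97273822e-01 3.06268124e+00 7.87123934e-05] [-0.67084798 -0.27409474 -0.75522843]
[318.98610128 266.08929646] [348.52624957 209.34831456]
```

View pics/w2.png

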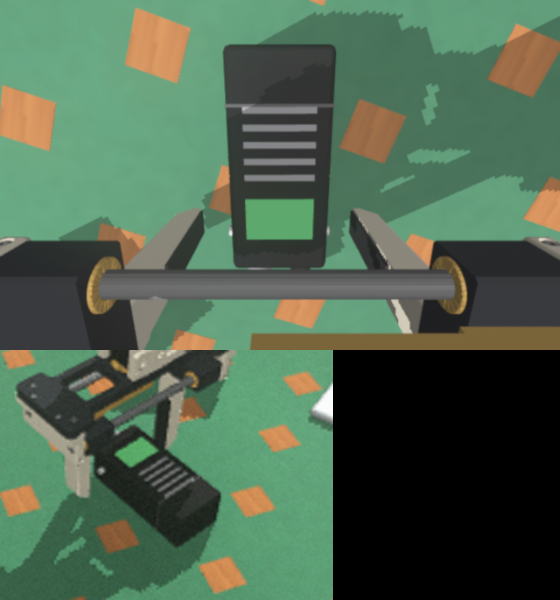

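The fingers straddle the radio at the stud end. The studs are at wrist (264,264) and (375,265), centred between the pads. Closing now.

arm_command([
  [0.006, 0, 0.009, 0, 0, 0],
  [0.006, 0, 0.009, 0, 0, 0],
  [0.006, 0, 0.009, 0, 0, 0],
  [0.006, 0, 0.009, 0, 0, 0],
  [0.006, 0, 0.009, 0, 0, 0],
], fingers=1, force=50)

```text
t: 4.05
tool_pos: [0.5156, -0.0299, 0.1897]
orientation: [0.697, 3.063, 0.0]
force: [0.0, 0.6, -0.3]
opening: 0.0554
gripper_force: 50.0
```

arm_command([
  [0, 0, 0, 0, 0, 0],
  [0, 0, 0, 0, 0, 0],
  [0, 0, -0.02, 0, 0, 0],
  [0, 0, -0.05, 0, 0, 0],
  [0, 0, -0.1, 0, 0, 0],
])

```text
t: 4.68
tool_pos: [0.515, -0.03, 0.2094]
orientation: [-0.697, -3.062, 0.0]
force: [-0.9, -0.3, -3.5]
opening: 0.0557
gripper_force: 50.0
```

arm_command([
  [0, 0, -0.1, 0, 0, 0],
  [0, 0, -0.3, 0, 0, 0],
  [0, 0, -0.55, 0, 0, 0],
  [0, 0, -0.8, 0, 0, 0],
  [0, 0, -0.95, 0, 0, 0],
])

```text
t: 5.3
tool_pos: [0.5156, -0.0301, 0.4033]
orientation: [0.696, 3.059, 0.0]
force: [1.3, -0.5, -4.2]
opening: 0.0553
gripper_force: 50.0
```

arm_command([
  [0, 0, -0.03, 0, 0, 0],
  [0, 0, -0.05, 0, 0, 0],
  [0, 0, -0.05, 0, 0, 0],
  [0, 0, -0.05, 0, 0, 0],
  [0, 0, -0.05, 0, 0, 0],
])

```text
t: 5.92
tool_pos: [0.5154, -0.0299, 0.4085]
orientation: [-0.697, -3.062, 0.0]
force: [-0.5, -0.9, -4.8]
opening: 0.0557
gripper_force: 50.0
```

arm_command([
  [0, 0, 0, 0, 0, 0],
  [0, 0, 0, 0, 0, 0],
  [0, 0, 0, 0, 0, 0],
  [0, 0, 0, 0, 0, 0],
  [0, 0, 0, 0, 0, 0],
], force=15)

```text
t: 6.55
tool_pos: [0.5155, -0.03, 0.4096]
orientation: [0.697, 3.063, -0.0]
force: [0.2, -0.1, -4.7]
opening: 0.0569
gripper_force: 15.0
```

arm_command([
  [0, 0, 0, 0, 0, 0],
  [0, 0, 0, 0, 0, 0],
  [0, 0, 0, 0, 0, 0],
  [0, 0, 0, 0, 0, 0],
  [0, 0, 0, 0, 0, 0],
], force=5)

```text
t: 7.18
tool_pos: [0.5155, -0.03, 0.4095]
orientation: [0.697, 3.063, -0.0]
force: [0.2, 0.1, -4.8]
opening: 0.0576
gripper_force: 5.0
```

arm_command([
  [0, 0, 0, 0, 0, 0],
  [0, 0, 0, 0, 0, 0],
  [0, 0, 0, 0, 0, 0],
  [0, 0, 0, 0, 0, 0],
  [0, 0, 0, 0, 0, 0],
])

```text
t: 7.8
tool_pos: [0.5155, -0.03, 0.4096]
orientation: [0.697, 3.063, -0.0]
force: [-0.4, -0.4, -3.7]
opening: 0.0578
gripper_force: 5.0
```

Run:
```python
from h import *
from plant import *
c={n:read_camera(n) for n in('wrist','side','scene')};s=read_state();print(s['t'],s['tool_pos'],s['orientation'],s['force'],s['wrist_torque'],s['opening'])
pickle.dump((c,s),open('w3.pkl','wb'))
G=s['tool_pos']+R.from_rotvec(s['orientation']).apply([0,0,.167])
o=[]
for n in('side','scene'):
    p=proj(c[n],G-[0,0,.03]);print(n,p);x,y=[int(max(0,v-80)) for v in p];x=min(x,480);y=min(y,240);print(x,y)
    o.append(cv2.resize(c[n]['image'][y:y+160,x:x+160],(390,390),interpolation=2))
cv2.imwrite('pics/w3.png',np.hstack(o)[:,:,::-1])
```

```text
7.95 [ 0.51552197 -0.02998664  0.4095461 ] [ 6.97278360e-01  3.06321014e+00 -2.02878962e-05] [ 0.01184283  0.7339858  -4.50715356] [-0.03316156  0.0132966   0.01263405] 0.057540628399954066
side [355.03484029 124.69590485]
275 44
scene [326.42290349 110.12177005]
246 30
```

View pics/w3.png

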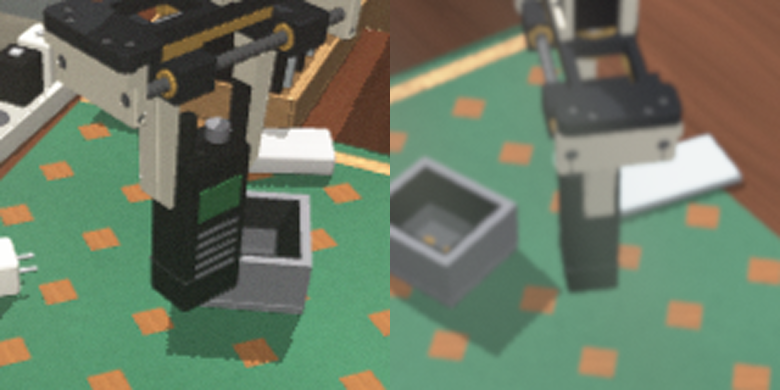

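The radio hangs base down between the fingers, clear above the table, with its front facing the side camera. Its lowest corner is at side crop (185,308). Grip firmly now, then measure the leftover tilt.

arm_command([
  [0, 0, 0, 0, 0, 0],
  [0, 0, 0, 0, 0, 0],
  [0, 0, 0, 0, 0, 0],
  [0, 0, 0, 0, 0, 0],
  [0, 0, 0, 0, 0, 0],
], force=55)

```text
t: 8.57
tool_pos: [0.5155, -0.03, 0.4096]
orientation: [-0.697, -3.063, 0.0]
force: [-0.1, 0.4, -4.5]
opening: 0.0553
gripper_force: 55.0
```

```bash
cat > tilt.py <<'E'
from h import *
from plant import *
c=read_camera('side');s=read_state();Rm=R.from_rotvec(s['orientation']).as_matrix();ex=Rm[:,0]
I=c['image'];h=cv2.cvtColor(I,cv2.COLOR_RGB2HSV);g=I.max(2)
def ang(pts,name):
    vx,vy,x0,y0=cv2.fitLine(np.float32(pts),cv2.DIST_HUBER,0,.01,.01).ravel()
    n=np.cross(ray(c,(x0,y0))[1],ray(c,(x0+50*vx,y0+50*vy))[1])
    print(name,len(pts),'tilt deg (base toward +tool x):',np.degrees(np.arctan2(n[2],n@ex)))
G=s['tool_pos']+Rm@[0,0,.167]
R_,L=[],[]
k=cv2.GaussianBlur(g,(3,3),0).astype(float)
for y in range(112,160):
    p=proj(c,G-[0,0,.05]);r=k[y]
    dark=np.nonzero(r[330:385]<55)[0]+330
    if len(dark)>15: L.append((dark.min(),y));R_.append((dark.max(),y))
print(L[::8],R_[::8]);ang(L,'left');ang(R_,'right')
sub=h[110:165,345:385];m=((sub[...,1]<60)&(sub[...,2]>85)).astype(np.uint8)
n,l,st,ce=cv2.connectedComponentsWithStats(m)
P=[ce[i]+[345,110] for i in range(1,n) if 8<st[i,4]<60];print(np.round(P,1),st[1:].tolist())
if len(P)>2: ang(P,'grille')
m=((sub[...,0]>50)&(sub[...,0]<75)&(sub[...,2]>60)&(sub[...,1]>80)).astype(np.uint8)
n,l,st,ce=cv2.connectedComponentsWithStats(m);print(st[1:].tolist(),(ce[1:]+[345,110]).tolist())
E
python3 tilt.py
```

```text
[(np.int64(349), 112), (np.int64(348), 126), (np.int64(338), 134), (np.int64(339), 142), (np.int64(338), 150), (np.int64(338), 158)] [(np.int64(375), 112), (np.int64(382), 126), (np.int64(384), 134), (np.int64(373), 142), (np.int64(359), 150), (np.int64(371), 158)]
left 42 tilt deg (base toward +tool x): -14.470741692619738
right 42 tilt deg (base toward +tool x): 0.8282966611257461
[[345.8 118.1]
 [380.5 112. ]
 [379.8 123. ]] [[0, 0, 3, 19, 49], [32, 0, 8, 5, 40], [31, 12, 9, 3, 26], [25, 24, 1, 1, 1], [18, 27, 1, 1, 1], [14, 29, 1, 1, 1], [16, 28, 1, 1, 1], [23, 29, 1, 1, 1], [25, 28, 1, 1, 1], [22, 28, 18, 27, 313], [12, 30, 1, 1, 1], [21, 30, 1, 1, 1], [12, 33, 4, 2, 4], [25, 32, 1, 1, 1], [21, 34, 1, 1, 1], [23, 37, 1, 1, 1], [25, 36, 1, 1, 1], [22, 40, 3, 2, 3], [12, 42, 2, 1, 2], [16, 43, 3, 2, 3], [20, 42, 1, 1, 1], [14, 45, 1, 1, 1], [12, 46, 1, 1, 1]]
grille 3 tilt deg (base toward +tool x): -59.66281435832181
[[12, 6, 17, 19, 202], [31, 7, 9, 5, 33]] [[364.7178217821782, 124.85148514851485], [380.4848484848485, 119.51515151515152]]
```

```bash
cat > tilt2.py <<'E'
import io,contextlib
with contextlib.redirect_stdout(io.StringIO()): exec(open('tilt.py').read())
f=lambda x,y:(275+x/2.4375-.3,44+y/2.4375-.3)
ang([f(188,150),f(184,308)],'hand edge');ang([f(248,140),f(240,285)],'hand right');ang([f(200,190),f(196,278)],'hand grille left')
gr=cv2.cvtColor(I,cv2.COLOR_RGB2GRAY)
# right silhouette: strongest dark->bright step to the right of x=365; face/side edge: step near 346..358
for nm,x0,x1,y0,y1 in(('right',366,382,118,158),('frontedge',346,356,112,164),('left',333,343,136,160)):
    gx=cv2.Sobel(cv2.GaussianBlur(gr,(1,5),0).astype(np.float32),cv2.CV_32F,1,0)
    pts=[]
    for y in range(y0,y1):
        r=abs(gx[y,x0:x1]);i=int(r.argmax())
        if 0<i<x1-x0-1:
            a,b,d=r[i-1:i+2];pts.append((x0+i+.5*(a-d)/(a-2*b+d),y))
    print(nm,np.round(pts[::8],1).tolist());ang(pts,nm)
t=cv2.morphologyEx(gr,cv2.MORPH_TOPHAT,np.ones((5,1),np.uint8))
m=(t>10).astype(np.uint8)[130:164,350:378];n,l,st,ce=cv2.connectedComponentsWithStats(m)
P=[]
for i in range(1,n):
    if st[i,4]>12:
        print(st[i],ce[i]+[350,130]);P.append(ce[i]+[350,130])
if len(P)>2: ang(P,'grille')
E
python3 tilt2.py
```

```text
hand edge 2 tilt deg (base toward +tool x): 3.2313393159393935
hand right 2 tilt deg (base toward +tool x): 4.295538174607114
hand grille left 2 tilt deg (base toward +tool x): 2.5130058306368284
right [[376.0, 118.0], [372.8, 126.0], [372.1, 134.0], [373.9, 142.0], [373.2, 150.0]]
right 40 tilt deg (base toward +tool x): 3.6064519735094396
frontedge [[347.5, 112.0], [346.9, 120.0], [354.3, 158.0]]
frontedge 22 tilt deg (base toward +tool x): -169.2450035929935
left [[336.9, 136.0], [336.9, 144.0], [336.8, 152.0]]
left 24 tilt deg (base toward +tool x): 2.73131012730838
[  5   3  18  18 129] [363.62015504 141.2248062 ]
[ 5 15 17 15 86] [362.81395349 151.75581395]
[23 19  5  3 14] [375.14285714 150.07142857]
grille 3 tilt deg (base toward +tool x): -92.57893883592126
```

arm_command([
  [-0.08, -0.06, 0, 0, 0, -0.025],
  [-0.2, -0.14, 0, 0, 0, -0.06],
  [-0.34, -0.23, 0, 0, 0, -0.1],
  [-0.46, -0.32, 0, 0, 0, -0.14],
  [-0.56, -0.39, 0, 0, 0, -0.17],
])

```text
t: 9.3
tool_pos: [0.5832, -0.1499, 0.4093]
orientation: [0.141, -3.138, 0.0]
force: [1.2, 0.4, -4.2]
opening: 0.055
gripper_force: 55.0
```

```bash
cat > go.py <<'E'
from h import *
from plant import *
def tgt(yawdeg,tiltdeg=0):
    yw=np.radians(yawdeg);yv=np.array([np.cos(yw),np.sin(yw),0]);z=np.array([0,0,-1.]);Rt=np.c_[np.cross(yv,z),yv,z]
    return R.from_matrix(Rt)*R.from_rotvec([0,np.radians(tiltdeg),0])
def go(grasp,yaw,tilt):
    s=read_state();Rt=tgt(yaw,tilt);pos=np.array(grasp)-Rt.apply([0,0,.167])
    print(round(s['t'],2),s['tool_pos'],s['q'].round(2) if hasattr(s['q'],'round') else s['q']);print(delta(s['tool_pos'],s['orientation'],pos,Rt))
E
python3 -c "
from go import *
go([.615,-.207,.2426],108.6,-3.3)"
python3 - <<'E'
from h import *
d=pickle.load(open('c0.pkl','rb'))
for n,x0,x1,y0,y1 in(('scene',228,303,92,160),('side',350,408,118,175)):
    c=d[n];h=cv2.cvtColor(c['image'],cv2.COLOR_RGB2HSV)[y0:y1,x0:x1]
    for th in (125,140):
        m=((h[...,1]<45)&(h[...,2]>th)).astype(np.uint8)
        k,l,st,ce=cv2.connectedComponentsWithStats(m);i=1+st[1:,4].argmax()
        cn,_=cv2.findContours((l==i).astype(np.uint8),0,2)
        P=np.array([plane(c,p+[x0,y0],.055)[:2] for p in cn[0][:,0]],np.float32)
        r=cv2.minAreaRect(P);print(n,th,st[i],np.round(r[0],4),np.round(r[1],4),round(r[2],2))
E
```

```text
9.3 [ 0.58315116 -0.14991903  0.40932133] [-0.34  0.13  1.48 -0.    1.53 -2.  ]
[-0.0863 -0.3097 -0.     -0.0021 -0.0183 -0.0748]
scene 125 [  2   2  68  45 695] [ 0.5311 -0.2374] [0.1018 0.1135] 18.54
scene 140 [  3   2  67  45 532] [ 0.5306 -0.2385] [0.0998 0.1122] 18.24
side 125 [  6   3  47  33 437] [ 0.5298 -0.2367] [0.0984 0.1102] 18.43
side 140 [  6   3  47  33 401] [ 0.5299 -0.2369] [0.0984 0.1099] 18.33
```

arm_command([
  [-0.02, -0.08, 0, 0, -0.004, -0.02],
  [-0.05, -0.18, 0, 0, -0.01, -0.05],
  [-0.08, -0.28, 0, -0.002, -0.018, -0.072],
  [-0.086, -0.31, 0, -0.002, -0.018, -0.074],
  [-0.086, -0.31, 0, -0.002, -0.018, -0.074],
])

```text
t: 9.93
tool_pos: [0.605, -0.2091, 0.4092]
orientation: [-0.487, 3.048, 0.014]
force: [0.6, -0.2, -4.1]
opening: 0.0553
gripper_force: 55.0
```

Run:
```python
from go import *
w=read_camera('wrist');sd=read_camera('side');sc=read_camera('scene');s=read_state();pickle.dump((w,sd,sc,s),open('w4.pkl','wb'))
print(s['tool_pos'],proj(w,[.53,-.237,.055]),proj(sd,[.615,-.207,.2]),proj(sc,[.615,-.207,.2]))
a=cv2.resize(w['image'],(480,300))
p=proj(sd,[.615,-.207,.2]);x,y=int(min(max(p[0]-64,0),512)),int(max(p[1]-60,0));b=cv2.resize(sd['image'][y:y+120,x:x+128],(320,300),interpolation=2)
p=proj(sc,[.615,-.207,.2]);x2,y2=int(min(max(p[0]-64,0),512)),int(max(p[1]-60,0));e=cv2.resize(sc['image'][y2:y2+120,x2:x2+128],(320,300),interpolation=2)
print(x,y,x2,y2)
o=np.zeros((600,800,3),np.uint8);o[:300,:480]=a;o[:300,480:]=b;o[300:,480:]=e
cv2.imwrite('pics/w4.png',o[:,:,::-1])
h=cv2.cvtColor(w['image'],cv2.COLOR_RGB2HSV);m=((h[...,1]<45)&(h[...,2]>125)).astype(np.uint8);p=proj(w,[.53,-.237,.055])
k,l,st,ce=cv2.connectedComponentsWithStats(m)
for i in range(1,k):
    if st[i,4]>400 and st[i,4]<12000: 
        cn,_=cv2.findContours((l==i).astype(np.uint8),0,2)
        P=np.array([plane(w,q,.055)[:2] for q in cn[0][:,0]],np.float32);r=cv2.minAreaRect(P);print(st[i],np.round(r[0],4),np.round(r[1],4),r[2])
```

```text
[ 0.60513173 -0.20830172  0.40949905] [313.52093207  84.33942487] [340.96845037  71.39074205] [225.97574307  83.13892212]
276 11 161 23
[  68    0   89  115 7075] [ 0.5657 -0.4193] [0.0986 0.0592] 23.111848831176758
[ 251   28  121  110 4172] [ 0.5314 -0.2383] [0.0976 0.1108] 18.184818267822266
[ 287   65   52   42 1949] [ 0.5315 -0.2372] [0.0368 0.0488] 18.177749633789062
[   0  237  136   71 5322] [ 0.8363 -0.4449] [0.103  0.1493] 0.21431393921375275
[ 209  238   54   49 1108] [ 0.7427 -0.2591] [0.0299 0.0889] 71.94963836669922
[ 593  271   47   40 1283] [0.6302 0.1834] [0.0833 0.0393] 74.19189453125
[393 287  29  21 401] [ 0.7231 -0.056 ] [0.0273 0.0338] 21.109451293945312
[ 221  322  217   18 3360] [ 0.7981 -0.1283] [0.0262 0.2703] 17.763328552246094
[584 326  56  14 686] [0.691  0.2114] [0.0202 0.0696] 18.10477638244629
[ 216  341   80   40 2186] [ 0.8753 -0.2045] [0.0643 0.1006] 19.839719772338867
[ 323  341   77   39 1824] [ 0.8318 -0.0733] [0.061  0.1004] 15.637421607971191
[   0  343   66   57 3327] [ 0.9877 -0.4887] [0.1009 0.0891] 14.90169906616211
[605 342  35  23 454] [0.7071 0.2426] [0.065  0.0284] 84.89530944824219
```

View pics/w4.png

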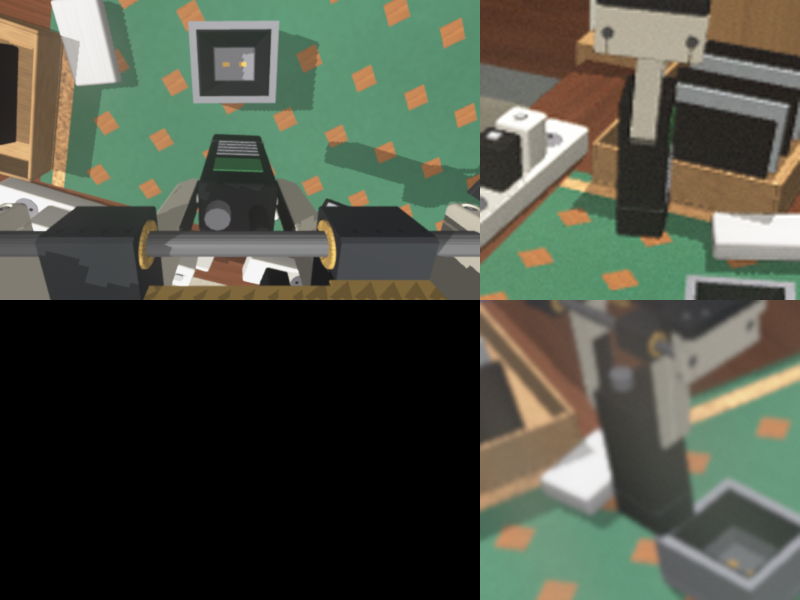

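The wrist view shows the empty pocket at montage (233,64). The radio hangs with its grille towards the camera and its base edge at row 135. Both outside views show it close to upright. Checking tilt and offset from the base edge.

Run:
```python
from go import *
w,sd,sc,s=pickle.load(open('w4.pkl','rb'))
Rm=R.from_rotvec(s['orientation']);G=s['tool_pos']+Rm.apply([0,0,.167]);S=s['tool_pos']+Rm.apply([0,0,.1705]);print(G,np.degrees(np.arctan2(Rm.as_matrix()[1,1],Rm.as_matrix()[0,1])))
x=Rm.as_matrix()[:,0]*[1,1,0];x/=np.linalg.norm(x);y=Rm.as_matrix()[:,1]
gr=cv2.GaussianBlur(w['image'].max(2),(5,3),0).astype(float)
for col in (295,305,318,330,340):
    d=np.diff(gr[165:195,col]);i=d.argmin();print(col,165+i+.5,d[i])
for t in(-4,-2,0,2,4):
    a=np.radians(t);dn=np.array([0,0,-1])*np.cos(a)+x*np.sin(a);fr=x*np.cos(a)+np.array([0,0,1])*np.sin(a)
    print(t,[np.round(proj(w,S+.098*dn+.019*fr+k*y),1).tolist() for k in(-.025,.025)])
k=gr[184];print(np.nonzero(k[270:370]<70)[0][[0,-1]]+270)
go([.5305,-.2375,.2426],108.3,-3.3)
```

```text
[ 0.61405968 -0.20533614  0.24276424] 108.2680188198736
295 178.5 -32.0
305 179.5 -31.0
318 179.5 -35.0
330 179.5 -31.0
340 180.5 -36.0
-4 [[286.2, 189.0], [349.9, 188.9]]
-2 [[286.0, 185.0], [350.1, 184.8]]
0 [[285.8, 180.9], [350.3, 180.8]]
2 [[285.6, 176.9], [350.6, 176.8]]
4 [[285.4, 172.9], [350.8, 172.8]]
[285 346]
10.07 [ 0.60513173 -0.20830172  0.40949905] [-0.42  0.21  1.39  0.04  1.5  -2.31]
[ 4.475e-01 -2.170e-02 -2.440e-02  0.000e+00 -4.000e-04 -2.000e-04]
```

Run:
```python
from go import *
w,sd,sc,s=pickle.load(open('w4.pkl','rb'))
g=cv2.cvtColor(w['image'],cv2.COLOR_RGB2GRAY).astype(float)
P=[]
for c in range(292,346):
    r=g[168:192,c];lev=(r[:5].mean()+r[16:19].mean())/2;i=np.nonzero(r<lev)[0][0];P.append((c,168+i-1+(r[i-1]-lev)/(r[i-1]-r[i])))
P=np.array(P);k=np.polyfit(*P.T,1);print(k,np.degrees(np.arctan(k[0])),np.abs(P[:,1]-np.polyval(k,P[:,0])).max())
Q=[plane(w,(c,np.polyval(k,c)),.141) for c in(292,345)];v=Q[1]-Q[0];print(np.degrees(np.arctan2(v[1],v[0])),(Q[0]+Q[1])/2)
h=cv2.cvtColor(w['image'],cv2.COLOR_RGB2HSV)
Rm=R.from_rotvec(s['orientation']).as_matrix();print(np.degrees(np.arctan2(Rm[1,1],Rm[0,1])))
```

```text
[3.95119728e-02 1.66897142e+02] 2.262692266596003 0.2520351053355796
105.80989406694005 [ 0.59511922 -0.21122426  0.141     ]
108.2680188198736
```

```bash
python3 -c "
from go import *
go([.531,-.237,.2426],110.5,-3.8)"
```

```text
10.07 [ 0.60513173 -0.20830172  0.40949905] [-0.42  0.21  1.39  0.04  1.5  -2.31]
[ 0.4516 -0.0222 -0.0242 -0.0007 -0.0032 -0.0124]
```

arm_command([
  [0.1, -0.005, -0.005, 0, 0, -0.003],
  [0.22, -0.01, -0.012, 0, -0.001, -0.006],
  [0.34, -0.017, -0.02, -0.001, -0.003, -0.01],
  [0.42, -0.02, -0.024, -0.001, -0.003, -0.012],
  [0.452, -0.022, -0.024, -0.001, -0.003, -0.012],
])

```text
t: 10.7
tool_pos: [0.52, -0.2416, 0.4095]
orientation: [-0.545, 3.028, 0.018]
force: [0.5, -0.8, -3.6]
opening: 0.0552
gripper_force: 55.0
```

arm_command([
  [0, 0, 0, 0, 0, 0],
  [0, 0, 0, 0, 0, 0],
  [0, 0, 0, 0, 0, 0],
  [0, 0, 0, 0, 0, 0],
  [0, 0, 0, 0, 0, 0],
])

```text
t: 11.32
tool_pos: [0.5208, -0.2415, 0.4091]
orientation: [-0.546, 3.028, 0.019]
force: [-0.6, -0.1, -4.0]
opening: 0.055
gripper_force: 55.0
```

```bash
cat > chk.py <<'E'
from go import *
w=read_camera('wrist');s=read_state();Rm=R.from_rotvec(s['orientation']).as_matrix()
print(s['tool_pos'],'yaw',np.degrees(np.arctan2(Rm[1,1],Rm[0,1])),'grasp',s['tool_pos']+Rm@[0,0,.167],s['force'])
pickle.dump((w,s),open('w5.pkl','wb'))
go([.531,-.237,.16],110.5,-3.8)
go([.531,-.237,.1125],110.5,-3.8)
E
python3 chk.py
python3 - <<'E'
from go import *
w,s=pickle.load(open('w5.pkl','rb'))
g=cv2.cvtColor(w['image'],cv2.COLOR_RGB2GRAY)
cv2.imwrite('pics/w5.png',np.hstack([cv2.resize(w['image'][100:300,220:420],(600,600),interpolation=2)])[:,:,::-1])
E
```

```text
[ 0.52072588 -0.24155618  0.40914797] yaw 110.45099083941756 grasp [ 0.5310344  -0.23760629  0.24251324] [-0.28400408  0.32924746 -4.63311162]
11.38 [ 0.52072588 -0.24155618  0.40914797] [-0.54  0.04  1.58  0.05  1.48 -2.47]
[ 2.650e-02  3.100e-03  4.117e-01  2.000e-04 -1.000e-04 -3.000e-04]
11.38 [ 0.52072588 -0.24155618  0.40914797] [-0.54  0.04  1.58  0.05  1.48 -2.47]
[ 4.220e-02  3.000e-03  6.487e-01  2.000e-04 -1.000e-04 -3.000e-04]
```

View pics/w5.png

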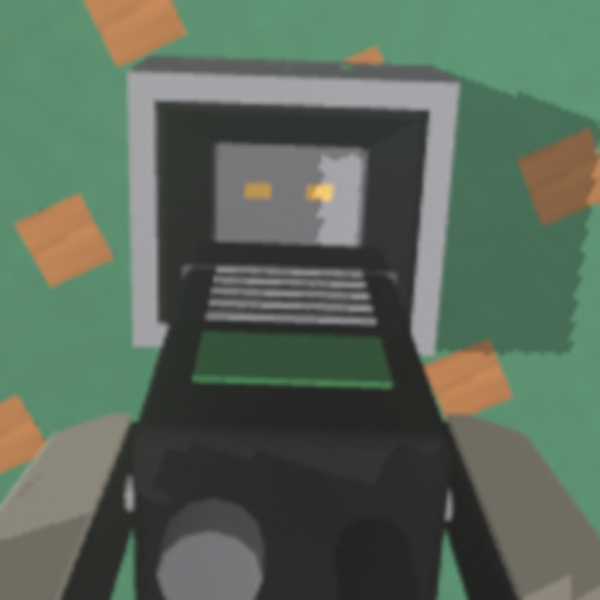

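The wrist view shows the radio squared up to the pocket. Its base edge, at about (200–390,250), is parallel to the rim edge and centred. Lowering.

arm_command([
  [0.006, 0.002, 0.1, 0, 0, 0],
  [0.013, 0.003, 0.2, 0, 0, 0],
  [0.02, 0.003, 0.32, 0, 0, 0],
  [0.026, 0.003, 0.41, 0, 0, 0],
  [0.026, 0.003, 0.41, 0, 0, 0],
])

```text
t: 12.0
tool_pos: [0.5197, -0.2404, 0.324]
orientation: [-0.546, 3.031, 0.024]
force: [0.2, 0.2, -3.9]
opening: 0.0549
gripper_force: 55.0
```

arm_command([
  [0.002, 0, 0.03, 0, 0, 0],
  [0.004, 0, 0.06, 0, 0, 0],
  [0.006, 0, 0.09, 0, 0, 0],
  [0.008, 0, 0.12, 0, 0, 0],
  [0.008, 0, 0.12, 0, 0, 0],
])

```text
t: 12.62
tool_pos: [0.5204, -0.2408, 0.3022]
orientation: [-0.546, 3.029, 0.02]
force: [-0.2, -0.8, -4.1]
opening: 0.0554
gripper_force: 55.0
```

```bash
python3 chk.py
```

```text
[ 0.52050968 -0.24086565  0.30266234] yaw 110.44380783910721 grasp [ 0.53073603 -0.2368729   0.13602357] [ 0.14386667 -0.39648892 -3.69302016]
12.68 [ 0.52050968 -0.24086565  0.30266234] [-0.54  0.11  1.7   0.05  1.29 -2.48]
[-8.400e-03 -1.000e-04 -1.196e-01  3.000e-04 -2.000e-04 -3.000e-04]
12.68 [ 0.52050968 -0.24086565  0.30266234] [-0.54  0.11  1.7   0.05  1.29 -2.48]
[ 0.0072 -0.0004  0.1174  0.0003 -0.0002 -0.0003]
```

arm_command([
  [0.001, 0, 0.015, 0, 0, 0],
  [0.002, 0, 0.03, 0, 0, 0],
  [0.003, 0, 0.045, 0, 0, 0],
  [0.004, 0, 0.06, 0, 0, 0],
  [0.004, 0, 0.06, 0, 0, 0],
])

```text
t: 13.3
tool_pos: [0.5205, -0.2409, 0.2905]
orientation: [-0.546, 3.028, 0.02]
force: [1.5, -0.1, -4.4]
opening: 0.0552
gripper_force: 55.0
```

arm_command([
  [0.001, 0, 0.015, 0, 0, 0],
  [0.002, 0, 0.03, 0, 0, 0],
  [0.003, 0, 0.042, 0, 0, 0],
  [0.003, 0, 0.05, 0, 0, 0],
  [0.003, 0, 0.05, 0, 0, 0],
])

```text
t: 13.92
tool_pos: [0.5206, -0.2409, 0.2808]
orientation: [-0.546, 3.028, 0.019]
force: [-0.9, 0.5, -3.2]
opening: 0.0551
gripper_force: 55.0
```

```bash
python3 chk.py
```

```text
[ 0.52065625 -0.24089463  0.28089658] yaw 110.44173783883316 grasp [ 0.53096528 -0.23694799  0.1142618 ] [-0.98824947 -0.42044593 -3.84846411]
13.97 [ 0.52065625 -0.24089463  0.28089658] [-0.54  0.13  1.72  0.05  1.25 -2.48]
[-1.500e-02  3.000e-04 -2.282e-01  2.000e-04 -1.000e-04 -3.000e-04]
13.97 [ 0.52065625 -0.24089463  0.28089658] [-0.54  0.13  1.72  0.05  1.25 -2.48]
[ 0.0007  0.0001  0.0088  0.0002 -0.0001 -0.0003]
```

arm_command([
  [0, 0, 0.004, 0, 0, 0],
  [0, 0, 0.008, 0, 0, 0],
  [0, 0, 0.011, 0, 0, 0],
  [0, 0, 0.014, 0, 0, 0],
  [0, 0, 0.014, 0, 0, 0],
])

```text
t: 14.6
tool_pos: [0.5214, -0.241, 0.2793]
orientation: [-0.546, 3.026, 0.017]
force: [0.7, 1.5, 4.9]
opening: 0.0552
gripper_force: 55.0
```

Contact with the pocket floor (about 9 N up). Ease the grip so the radio settles, then open.

arm_command([
  [0, 0, 0, 0, 0, 0],
  [0, 0, 0, 0, 0, 0],
  [0, 0, 0, 0, 0, 0],
  [0, 0, 0, 0, 0, 0],
  [0, 0, 0, 0, 0, 0],
], force=6)

```text
t: 15.22
tool_pos: [0.5212, -0.2412, 0.2789]
orientation: [-0.546, 3.026, 0.017]
force: [1.5, -0.4, 5.1]
opening: 0.0577
gripper_force: 6.0
```

arm_command([
  [0, 0, 0, 0, 0, 0],
  [0, 0, 0, 0, 0, 0],
  [0, 0, 0, 0, 0, 0],
  [0, 0, 0, 0, 0, 0],
  [0, 0, 0, 0, 0, 0],
], fingers=-0.8)

```text
t: 15.85
tool_pos: [0.5208, -0.2408, 0.2781]
orientation: [-0.546, 3.028, 0.019]
force: [0.2, 0.1, -0.0]
opening: 0.0835
gripper_force: 0.0
```

```bash
python3 chk.py
python3 - <<'E'
from go import *
go([.531,-.237,.30],110.5,-3.8)
E
```

```text
[ 0.52080349 -0.24082652  0.27809999] yaw 110.44443453475382 grasp [ 0.53110381 -0.23688196  0.11146463] [ 0.42405782 -0.03945386 -0.57080392]
15.9 [ 0.52080349 -0.24082652  0.27809999] [-0.54  0.13  1.72  0.05  1.25 -2.48]
[-1.510e-02  2.000e-04 -2.422e-01  2.000e-04 -1.000e-04 -3.000e-04]
15.9 [ 0.52080349 -0.24082652  0.27809999] [-0.54  0.13  1.72  0.05  1.25 -2.48]
[ 0.0005  0.0001 -0.0052  0.0002 -0.0001 -0.0003]
15.9 [ 0.52080349 -0.24082652  0.27809999] [-0.54  0.13  1.72  0.05  1.25 -2.48]
[-6.140e-02  6.000e-04 -9.407e-01  2.000e-04 -1.000e-04 -3.000e-04]
```

arm_command([
  [-0.003, 0, -0.05, 0, 0, 0],
  [-0.013, 0, -0.2, 0, 0, 0],
  [-0.028, 0, -0.43, 0, 0, 0],
  [-0.045, 0, -0.7, 0, 0, 0],
  [-0.06, 0, -0.9, 0, 0, 0],
], fingers=-1)

```text
t: 16.52
tool_pos: [0.5209, -0.2408, 0.4624]
orientation: [-0.546, 3.025, 0.015]
force: [-0.1, 0.8, -0.4]
opening: 0.0928
gripper_force: 0.0
```

arm_command([
  [-0.2, 0, 0, 0, 0, 0],
  [-0.4, 0, 0, 0, 0, 0],
  [-0.4, 0, 0, 0, 0, 0],
  [-0.4, 0, 0, 0, 0, 0],
  [-0.4, 0, 0, 0, 0, 0],
])

```text
t: 17.15
tool_pos: [0.5951, -0.2134, 0.4642]
orientation: [-0.545, 3.028, 0.018]
force: [0.3, 0.7, 0.2]
opening: 0.0929
gripper_force: 0.0
```

Run:
```python
from go import *
c={n:read_camera(n) for n in('wrist','side','scene')};s=read_state();print(s['t'],s['tool_pos'])
pickle.dump((c,s),open('w6.pkl','wb'))
o=[]
for n in c:
    p=proj(c[n],[.531,-.237,.09]);x=int(np.clip(p[0]-65,0,510));y=int(np.clip(p[1]-100,0,200));print(n,p,x,y)
    if n=='wrist': y=int(np.clip(p[1]-100,0,200)); 
    o.append(cv2.resize(c[n]['image'][y:y+200,x:x+130],(260,400),interpolation=2))
cv2.imwrite('pics/w6.png',np.hstack(o)[:,:,::-1])
for X in([.531,-.237,.01],[.531,-.237,.122],[.531,-.237,.146]): print([np.round(proj(c[n],X),1).tolist() for n in c])
```

```text
17.3 [ 0.59516608 -0.21341272  0.46419235]
wrist [316.938586    92.70581397] 251 0
side [380.66516324 122.17406757] 315 22
scene [262.48805809 103.07613118] 197 3
[[316.7, 90.9], [376.7, 152.3], [265.8, 130.5]]
[[317.1, 93.7], [382.4, 109.0], [261.0, 91.1]]
[[317.2, 94.5], [383.7, 98.7], [259.9, 81.7]]
```

View pics/w6.png

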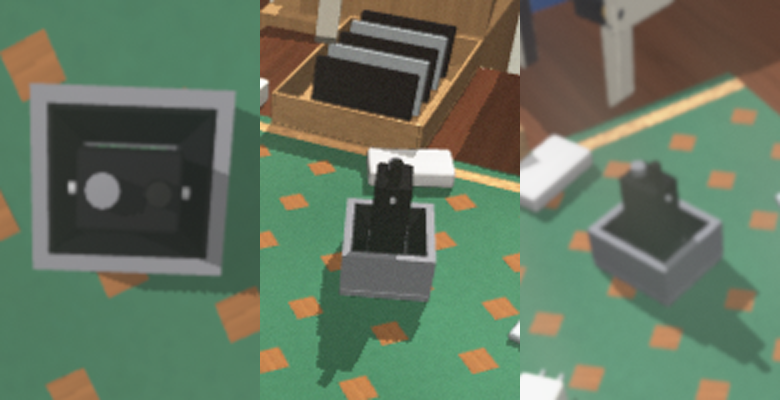

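The radio stands upright and centred in the charger in all three views. The +y stud is at side (381,122) and wrist (344,96.5). Checking its height against the expected 108 mm.

Run:
```python
from go import *
c,s=pickle.load(open('w6.pkl','rb'))
print(tri((c['side'],(380.8,121.8)),(c['wrist'],(343.9,96.3))))
```

```text
(array([ 0.52427829, -0.21170658,  0.10787196]), np.float64(0.0003042634547392449))
```

Stud height is 107.9 mm against 108 mm expected, so the radio is fully home.

```bash
python3 -c "
from plant import *
print(close_job())"
```

```text
the job is handed in; nothing more can be done
None
```

The radio stands base down, fully home in the empty charger (stud height measured 107.9 mm, 108 expected) and released; the parked radio was left alone, and the job was handed in at about 17 s.

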